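Pre-cool the centrifuge and start the rotor lid screw

TASK

Get ready for a cold spin: on the centrifuge's control deck set it pre-cooling by fully pressing the temperature key (upper row, left), then the down key (upper row, middle), then the fast-cool key (lower row, right), one at a time, letting each come back up and touching off none of the other keys. Then start the black knob screw in the middle of the rotor's clear lid without crossing its thread: turn it backward (anticlockwise from above) until you feel it drop into the thread, then one full turn forward (clockwise). Finish while still gripping the knob there, keeping it still, started by that one turn and no further, with the things on the bench left where they were.

Things in the scene. Friction and masses are not known exactly. Their poses are not given: they have to be found in the camera images.
- key_temp_top (a point): TEMPERATURE key: upper row, leftmost of three (seen from the robot), under a thermometer mark: plain grey key cap, 22 mm wide, 18 mm up the slope, 7 mm proud of the deck; point: middle of its top face. Frame: z square out of the deck (30 degrees off vertical, leaning to the robot), y along the deck to the robot's left, x up the slope
- key_temp (a joint): travel of that key in m: 0 up, 0.004 fully down; spring-loaded, moves from 1.5 N, fully down at 5 N; it counts as pressed from 0.0028 and as released below 0.0012
- key_down_top (a point): DOWN key: upper row, middle, 40 mm right of the temperature key: plain grey key cap, 22 mm wide, 18 mm up the slope, 7 mm proud of the deck; point: middle of its top face. Frame: z square out of the deck (30 degrees off vertical, leaning to the robot), y along the deck to the robot's left, x up the slope
- key_down (a joint): travel of that key in m: 0 up, 0.004 fully down; spring-loaded, moves from 1.5 N, fully down at 5 N; it counts as pressed from 0.0028 and as released below 0.0012
- key_cool_top (a point): FAST-COOL key: lower row, right-hand one of two, under a snowflake mark, 60 mm down the slope from the upper row: plain grey key cap, 36 mm wide, 18 mm up the slope, 7 mm proud of the deck; point: middle of its top face. Frame: z square out of the deck (30 degrees off vertical, leaning to the robot), y along the deck to the robot's left, x up the slope
- key_cool (a joint): travel of that key in m: 0 up, 0.004 fully down; spring-loaded, moves from 1.5 N, fully down at 5 N; it counts as pressed from 0.0028 and as released below 0.0012
- key_up (a joint): UP key, upper row, rightmost, 40 mm right of the down key; not to be pressed; travel of that key in m: 0 up, 0.004 fully down; spring-loaded, moves from 1.5 N, fully down at 5 N; it counts as pressed from 0.0028 and as released below 0.0012
- key_lid (a joint): LID key, lower row, left-hand one of two, 57 mm left of the fast-cool key; not to be pressed; travel of that key in m: 0 up, 0.004 fully down; spring-loaded, moves from 1.5 N, fully down at 5 N; it counts as pressed from 0.0028 and as released below 0.0012
- centrifuge: closed bench centrifuge, fixed, 450 mm deep, 290 wide, 236 high; origin under its middle, its front faces its own -x (the robot). The front 139 mm is the control deck, rising at 30 degrees from 90 mm height to 170; behind it the housing is 206 mm high, the round cover 236
- rotor: dark 24-place rotor with its clear lid lying on it, in an aluminium bench stand, all fixed; 184 mm across, lid top face 105 mm above the bench; origin on the bench under its middle, z up along the screw's axis. A steel collar 38 mm across rises to 113 mm round the screw
- lid_screw_grip (a point): on the vertical axis of the black knob of the captive lid screw, at the height to grip: 18 mm above its underside, 12 mm below its top. Knob round, finely ribbed, 44 mm across, 30 mm high; any grasp yaw; 0.04 N m of drag, so it stays where it is let go. The point sinks and turns with the knob. Fingertips 19 mm below it still clear collar and lid
- lid_screw (a joint): how far the knob has been turned since the start, rad: 0 at the start, positive = clockwise from above (forward, tightening), negative = backward; counts on over full turns
- screw_stem (a joint): how deep the screw stands, m, positive downward. Before the drop it rests on top of the boss's thread at 0.0004 to 0.0015; turned backward it climbs 0.64 mm a radian to 0 at the thread's end, then drops to about 0.004. From there each turn forward takes it 4 mm deeper: one turn = 0.008. Stop against the collar at 0.0145
- lid_middle (a point): middle of the collar's top, on the screw's axis. Thread: right-hand, one start, 4 mm a turn, 0.7 mm axial play. Its end comes after 0.5 to 2.1 rad of backward turning, unknown beforehand; there the screw comes free and can sink 4 mm (the drop). It sinks by its own weight (1.4 N) unless the grip carries it; a gripper must press it down gently (3 N will do) or ease its grip
- dish_stack: bystander, loose, to be left alone: two stacked clear petri dishes, 90 mm across, 30 mm high; origin under its middle
- dish: bystander, loose, to be left alone: one petri dish, 90 mm across, 15 mm high; origin under its middle
- media_bottle: bystander, loose, to be left alone: plastic media bottle with white cap, 70 mm across, 165 mm high; origin under its middle
- tube_rack: bystander, loose, to be left alone: blue tube rack, 70 by 200 (its y) by 40 mm high; origin under its middle
- canister: bystander, loose, to be left alone: small black round canister with cap, 36 mm across, 38 mm high, between rotor and centrifuge; origin under its middle
- tip_box: bystander, loose, to be left alone: pipette tip box, 120 (its x) by 80 by 63 mm high; origin under its middle
- micropipette: bystander, loose, to be left alone: micropipette lying flat in front of the centrifuge, 235 mm long along its x, 30 mm wide, 24 mm high; origin under the middle
There are look-alikes about, which are no part of the job. Leave any red look-alike of the rotor alone.

How it is judged:
By the outcome, as a careful person would: the job done as asked, in the order asked, and still so for the second after the job is handed in, while the arm keeps its last pose, push and grip.
It also fails if it takes over 72 s, if anything falls off the work surface, if the arm or the gripper's body presses on something with over 40 N, if the wrist force passes 120 N, or if a joint passes its speed limit or range.

ROBOT

A 6-joint arm with a two-finger parallel gripper is mounted at the origin on the work surface. World frame = base frame: x ahead of the robot, y to its left, z up, the work surface at z = 0. Lengths are in m, angles in rad, forces in N, time in s.
With the tool pointing down it reaches from about 0.35 to 0.875 m from the base axis. Payload 4.2 kg.
Tool frame: the origin (TCP) lies at the very end of the fingers, on their centre line; the grasp point (between the pads) lies env.grasp_offset behind it (env.grasp_offset is the distance from the TCP to the grasp point, in m); z points along the fingers, y is the line along which they close (so a half turn about z gives the same grasp; the last joint's range is limited). The gripper opens to 87 mm and grips with 3 to 60 N. Pads are 19 mm wide; open, the fingers measure 117 mm over their backs; the gripper's body (75 mm by 190 mm) begins 51 mm behind the grasp point.
Start: joints at [-1.047, 0.385, 0.008, 0, -1.194, -0.259], TCP at [0.164, -0.603, 0.185] pointing down, gripper open.
Joint ranges: [-3.14, 3.14], [-1.21, 2.06], [-1.07, 1.41], [-3.16, 2.05], [-2.99, -0.16], [-3.1, 3.1]. Speed limits (rad/s): [2.79, 2.79, 3.14, 3.14, 3.14, 3.14].

INTERFACE

Orientations are given as a unit quaternion [w, x, y, z].
In Python, from workcell import get_obs, eyes, ticket, env gives the robot as it stands. The module is installed in compiled form; this text tells all that it offers.
- The arm moves only by the tool arm_command, never from a script. Its argument "commands" is a list of rows, each a list of 3 entries, a list of its own where there are three numbers: the shift along the tool's x, y, z in m, then the turn about the tool's z in rad, then the finger opening in m, from 0 to 0.087. A call has 1 to 10 rows; each row shifts and turns the commanded pose from where the row before left it, along the tool's axes as they then stand; what a row does not reach is not made up. A row lasts 1/12 s, in which the tool goes at most 41.7 mm and 7.16 degrees, less where a joint would pass 70% of its speed; a pose out of reach is approached as far as the arm can. A call with a gripper value outside its range is refused whole. The fingers move at their own pace and stop on an object; "grip_force" is the grip in N (left out, the last holds). Time passes only in rows, so rows that do not move let the fingers close. It gives the time, the measured TCP pose, the force, the opening and the grip force at its end, in the units of the state.
- get_obs(): the state, without advancing time (a new reading comes with each control period).
- eyes.read_camera(name): name is "scene" or "side" or "wrist"; returns a dict with "color" (480x640x3 uint8, red, green, blue), "depth" (480x640 float32, m along the optical axis (not along the pixel's ray), 0 where there is no reading), "fx", "fy", "cx", "cy" (pixels), "R" (3x3) and "t" (3): a world point X has camera coordinates R X + t. Camera axes: x right, y down, z forward; pixel columns grow to the right and rows downward; lengths in m; the calibration is good to about 2 mm. A picture is of the moment at which its call begins.
- ticket.hand_in(): hands the job in; it is judged then, once.
The state is a dict: "t": time; "joint_positions": joint angles; "qd": joint speeds; "effort": joint torques, N m; "tcp_pos": TCP position; "orientation": TCP orientation; "wrist_force": force on the tool from outside, world axes, zero at the start; "wrist_torque": the same for the moment, N m; "grip_width": finger opening in m; "grasp_force": force on a finger pad.
Only numpy, scipy, OpenCV 4.12 (cv2) and the standard library are available. Lean on these libraries where they do the work, as an engineer would, in place of code of your own. Each camera call takes 0.05 s, during which the arm holds its last target. There are 200 camera calls.

## Working session

There is one attempt and no reset: what is moved stays moved. The work goes in short steps, Python scripts to look and compute and a tool call to move; the robot and the scene stay as the last step left them, time stands still between calls to the robot, and variables do not carry over. Pictures are saved under pics/ and viewed, at most 10 in all, crops included, and the job is handed in when it is done.

Besides the shell and the picture viewer there is one more tool, called after "Request:" by a JSON object that holds its "fn" and its "kwargs", one argument or row to a line. arm_command: Moves the arm, as the interface text tells. Its arguments: {"type":"object","properties":{"commands":{"type":"array","items":{"type":"array"}},"grip_force":{"type":"number"}},"required":["commands"]}

```bash
mkdir -p pics; python3 - <<'E'
from workcell import get_obs, eyes, env
import cv2,numpy as np
o=get_obs(); print({k:np.round(v,4).tolist() for k,v in o.items()}); print(env.grasp_offset)
for n in ("scene","side"):
    d=eyes.read_camera(n); cv2.imwrite(f"pics/{n}0.png",d["color"][:,:,::-1]); np.savez(f"{n}0.npz",**d)
    print(n,d["fx"],d["cx"],d["cy"],d["R"].round(3).tolist(),d["t"].round(3).tolist(),(-d["R"].T@d["t"]).round(3))
E
```

```text
{'t': 0.0, 'joint_positions': [-1.0474, 0.3856, 0.0066, -0.0005, -1.194, -0.2586], 'qd': [-0.0002, -0.0013, -0.001, -0.0001, -0.0004, 0.0006], 'effort': [0.0006, -39.0667, 18.7402, 4.2196, 0.0109, -0.0002], 'tcp_pos': [0.1634, -0.6025, 0.1841], 'orientation': [-0.0002, -0.1319, 0.9913, 0.0011], 'wrist_force': [0.6264, -0.6129, 0.6498], 'wrist_torque': [-0.0698, 0.0245, 0.0204], 'grasp_force': 0.0, 'grip_width': 0.087}
0.0187
scene 553.0831715625941 312.60319430452427 230.64420647115352 [[0.022, 1.0, 0.004], [0.63, -0.011, -0.777], [-0.777, 0.02, -0.63]] [0.063, -0.229, 2.061] [ 1.744 -0.107  1.119]
side 494.1098157514883 321.8522096983087 235.7234271032911 [[-0.965, -0.261, -0.008], [-0.156, 0.598, -0.786], [0.21, -0.758, -0.618]] [0.456, 0.236, 1.134] [0.239 0.837 0.89 ]
```

View pics/scene0.png

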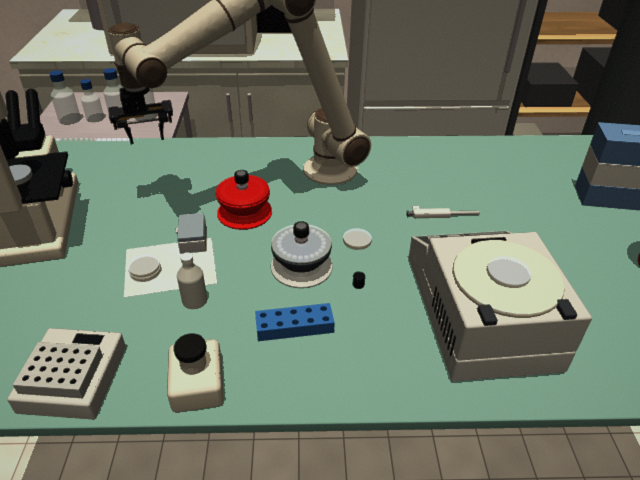

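View pics/side0.png

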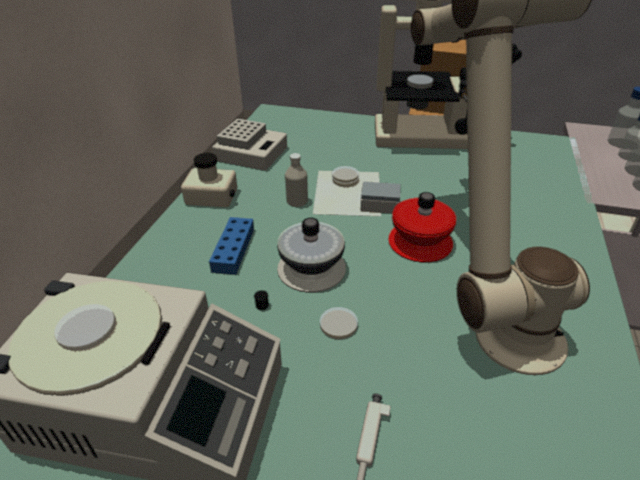

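The scene view shows the rotor with its black knob at about (301,230), the red look-alike at (243,180) and the canister at (359,280). The side view shows the knob at (311,226) and the key deck at about (225,345). I'll zoom in on the deck and measure.

```bash
cat > h.py <<'E'
import numpy as np,cv2
def proj(d,X):
    p=np.atleast_2d(X)@d["R"].T+d["t"]; return np.c_[d["fx"]*p[:,0]/p[:,2]+d["cx"],d["fy"]*p[:,1]/p[:,2]+d["cy"]]
def ray(d,uv):
    uv=np.atleast_2d(uv); v=np.c_[(uv[:,0]-d["cx"])/d["fx"],(uv[:,1]-d["cy"])/d["fy"],np.ones(len(uv))]@d["R"]
    return -d["R"].T@d["t"],v
def plane(d,uv,n,c):
    C,v=ray(d,uv); n=np.asarray(n,float); return C+v*((c-C@n)/(v@n))[:,None]
def cloud(d):
    g=np.stack(np.meshgrid(np.arange(640),np.arange(480)),-1).reshape(-1,2).astype(float)
    C,v=ray(d,g); return (C+v*d["depth"].reshape(-1,1)).reshape(480,640,3)
E
python3 - <<'E'
import numpy as np,cv2
from h import *
s=dict(np.load("side0.npz")); c=dict(np.load("scene0.npz"))
cv2.imwrite("pics/deck.png",cv2.resize(s["color"][300:440,150:290,::-1],None,fx=4.2,fy=4.2,interpolation=cv2.INTER_CUBIC))
P=cloud(s); Q=cloud(c)
for u,v in [(225,325),(218,343),(210,360),(250,343),(238,368),(265,330),(200,400),(185,395)]: print(u,v,P[v,u].round(4))
print("knob side",P[220:232:3,311].round(4).tolist()); print("knob scene",Q[222:240:3,301].round(4).tolist())
# deck plane fit
m=np.zeros((480,640),bool); poly=np.array([[212,312],[278,345],[238,465],[158,428]]); mm=np.zeros((480,640),np.uint8); cv2.fillPoly(mm,[poly],1)
X=P[(mm>0)&(s["depth"]>0)]
for _ in range(5):
    k=X.mean(0); n=np.linalg.svd(X-k,full_matrices=False)[2][2]; r=(X-k)@n; X=X[abs(r)<2*r.std()+.0005]
print("deck n",n.round(4),k.round(4),r.std())
E
```

```text
225 325 [0.5981 0.257  0.1544]
218 343 [0.5937 0.3001 0.152 ]
210 360 [0.5917 0.3397 0.1511]
250 343 [0.5471 0.2618 0.1216]
238 368 [0.5443 0.3275 0.1278]
265 330 [ 0.5774  0.1233 -0.0028]
200 400 [0.5753 0.4168 0.1438]
185 395 [0.5985 0.4219 0.1569]
knob side [[0.5288, -0.1112, 0.1605], [0.5262, -0.1019, 0.1585], [0.5222, -0.0883, 0.1599], [0.5232, -0.0908, 0.1485]]
knob scene [[0.5232, -0.1078, 0.1615], [0.5308, -0.1079, 0.1568], [0.542, -0.108, 0.155], [0.5566, -0.1081, 0.1561], [0.5549, -0.1082, 0.144], [0.554, -0.1083, 0.1324]]
deck n [ 0.5049  0.0441 -0.8621] [0.5557 0.378  0.1279] 0.0014948152917040431
```

View pics/deck.png

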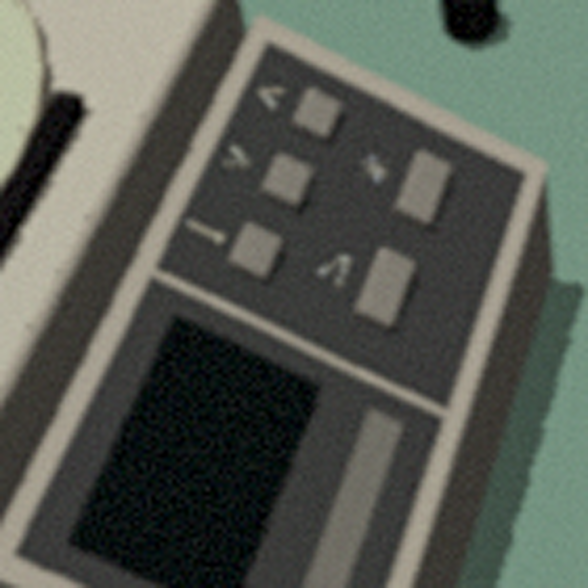

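The deck crop shows the upper row as up "<" (317,112), down ">" (287,179) and the thermometer key (256,249). In the lower row are the snowflake key (424,187) and the lid key (386,287). Now to measure the key and knob positions.

```bash
python3 - <<'E'
import numpy as np,cv2
from h import *
s=dict(np.load("side0.npz")); c=dict(np.load("scene0.npz")); P=cloud(s)
g=cv2.cvtColor(s["color"],cv2.COLOR_RGB2GRAY)
n=np.array([-.5049,-.0441,.8621]); n[2]=.866; h=np.hypot(n[0],n[1]); n[:2]*=.5/h; n/=np.linalg.norm(n)
dk=(g<85); mm=np.zeros(g.shape,np.uint8); cv2.fillPoly(mm,[np.array([[213,315],[272,342],[254,392],[192,362]])],1)
D=P[(mm>0)&dk&(s["depth"]>0)]; cdeck=np.median(D@n); print("n",n.round(4),"deck c",cdeck,(D@n).std())
b=((mm>0)&(g>95)).astype(np.uint8); N,L,st,ce=cv2.connectedComponentsWithStats(b)
for i in range(1,N):
    if st[i,4]>25:
        X=P[(L==i)&(s["depth"]>0)]; print(ce[i].round(1),st[i],plane(s,ce[i],n,cdeck+.007).round(4)[0],"top-off",np.median(X@n)-cdeck)
for nm,d,box in(("scene",c,(285,215,318,245)),("side",s,(296,212,326,242))):
    gg=cv2.cvtColor(d["color"],cv2.COLOR_RGB2GRAY); x0,y0,x1,y1=box; k=np.zeros_like(gg); k[y0:y1,x0:x1]=(gg[y0:y1,x0:x1]<45)
    N,L,st,ce=cv2.connectedComponentsWithStats(k)
    j=1+np.argmax(st[1:,4]); print(nm,st[j],ce[j]); d["uv"]=ce[j]
A=[];B=[]
for d in(c,s):
    C,v=ray(d,d["uv"]); v=v[0]/np.linalg.norm(v); M=np.eye(3)-np.outer(v,v); A.append(M);B.append(M@C)
X=np.linalg.solve(sum(A),sum(B)); print("knob centre",X.round(4),[np.round(proj(d,X)[0]-d["uv"],2) for d in(c,s)])
E
```

```text
n [-0.4981 -0.0435  0.866 ] deck c -0.18249848024236065 0.0015299265348850794
[224.9 326. ] [220 321  11  11  77] [0.5975 0.2591 0.154 ] top-off 0.006569489777759563
[217.9 341.9] [213 337  11  11  82] [0.5941 0.2993 0.1541] top-off 0.006571127739534333
[250.2 343.8] [244 336  13  17 131] [0.545  0.2656 0.1242] top-off 0.006480067493047498
[210.2 358.7] [205 353  12  12  92] [0.5912 0.3391 0.1544] top-off 0.005933114343628754
[241.2 367.5] [235 359  13  18 148] [0.5404 0.3226 0.1244] top-off 0.006216206292415594
scene [294 223  15  16 148] [301.10810811 231.56081081]
side [303 220  16  16 164] [310.3597561  229.26829268]
knob centre [ 0.5304 -0.1081  0.1332] [array([-0.08, -0.1 ]), array([-0.09,  0.11])]
```

Request:
{"fn": "arm_command", "kwargs": {
  "commands": [
    [[0, 0, -0.04], 0.09, 0.0],
    [[0, 0, -0.04], 0.09, 0.0],
    [[0, 0, -0.04], 0, 0.0],
    [[-0.018, 0.034, 0], 0, 0],
    [[-0.018, 0.034, 0], 0, 0],
    [[-0.018, 0.034, 0], 0, 0],
    [[-0.018, 0.034, 0], 0, 0],
    [[-0.018, 0.034, 0], 0, 0],
    [[-0.018, 0.034, 0], 0, 0],
    [[-0.018, 0.034, 0], 0, 0]
  ]
}}

```text
t: 0.93
tcp_pos: [0.269, -0.3535, 0.3049]
orientation: [-0.0, -0.042, 0.999, 0.0]
wrist_force: [1.0, 0.1, 0.3]
grip_width: 0.0285
grasp_force: 0.0
```

Request:
{"fn": "arm_command", "kwargs": {
  "commands": [
    [[-0.018, 0.034, 0], 0, 0],
    [[-0.018, 0.034, 0], 0, 0],
    [[-0.018, 0.034, 0], 0, 0],
    [[-0.018, 0.034, 0], 0, 0],
    [[-0.018, 0.034, 0], 0, 0],
    [[-0.018, 0.034, 0], 0, 0],
    [[-0.018, 0.034, 0], 0, 0],
    [[-0.018, 0.034, 0], 0, 0],
    [[-0.018, 0.034, 0], 0, 0],
    [[-0.018, 0.034, 0], 0, 0]
  ]
}}

```text
t: 1.77
tcp_pos: [0.4194, 0.0006, 0.3052]
orientation: [0.0, -0.043, 0.999, 0.0]
wrist_force: [0.5, -0.2, 0.7]
grip_width: 0.0005
grasp_force: 0.0
```

Request:
{"fn": "arm_command", "kwargs": {
  "commands": [
    [[-0.018, 0.034, 0], 0, 0],
    [[-0.018, 0.034, 0], 0, 0],
    [[-0.018, 0.034, 0], 0, 0],
    [[-0.018, 0.034, 0], 0, 0],
    [[-0.018, 0.034, 0], 0, 0],
    [[-0.018, 0.034, 0], 0, 0],
    [[-0.018, 0.034, 0], 0, 0],
    [[0, 0, 0], 0, 0],
    [[0, 0, 0], 0, 0]
  ]
}}

```text
t: 2.52
tcp_pos: [0.5249, 0.2481, 0.303]
orientation: [-0.002, -0.043, 0.999, -0.001]
wrist_force: [-0.3, -0.6, -0.8]
grip_width: 0.0003
grasp_force: 0.0
```

```bash
python3 - <<'E'
from workcell import get_obs, eyes, env
import cv2,numpy as np
o=get_obs(); print({k:np.round(v,4).tolist() for k,v in o.items()})
d=eyes.read_camera("wrist"); cv2.imwrite("pics/wrist1.png",d["color"][:,:,::-1]); np.savez("wrist1.npz",**d)
print(d["fx"],(-d["R"].T@d["t"]).round(3),d["R"].round(2).tolist())
E
```

```text
{'t': 2.5167, 'joint_positions': [0.7201, 0.2542, 0.1103, -0.0005, -1.4308, -2.2041], 'qd': [-0.0252, -0.0516, -0.0261, 0.0082, -0.0072, 0.0047], 'effort': [0.6352, -32.2986, 20.2561, 4.3849, -0.0025, -0.0209], 'tcp_pos': [0.5249, 0.2481, 0.303], 'orientation': [-0.0017, -0.0434, 0.9991, -0.001], 'wrist_force': [-0.3382, -0.5545, -0.8305], 'wrist_torque': [-0.0176, -0.0337, 0.0185], 'grasp_force': 0.0, 'grip_width': 0.0003}
344.91323825269166 [0.447 0.242 0.503] [[-0.09, 1.0, -0.0], [0.96, 0.08, 0.28], [0.28, 0.02, -0.96]]
```

View pics/wrist1.png

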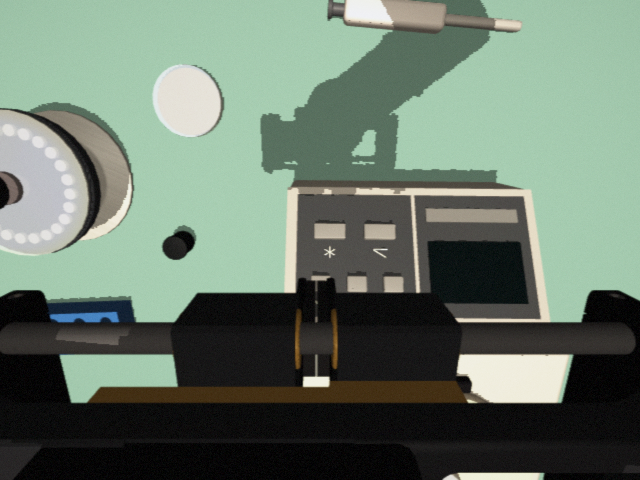

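The wrist view shows the fast-cool key at (330,230), the lid key at (380,230) and the upper row at y≈284 (up 320, down 357, temperature 393). The rotor is at the left. I'll cross-check the key positions.

```bash
python3 - <<'E'
import numpy as np,cv2
from h import *
d=dict(np.load("wrist1.npz")); P=cloud(d)
g=cv2.cvtColor(d["color"],cv2.COLOR_RGB2GRAY); n=np.array([-.4981,-.0435,.866])
mm=np.zeros(g.shape,np.uint8); mm[205:294,303:408]=1
D=P[(mm>0)&(g<85)&(d["depth"]>0)]; cd=np.median(D@n); print(cd)
N,L,st,ce=cv2.connectedComponentsWithStats(((mm>0)&(g>110)).astype(np.uint8))
for i in range(1,N):
    if st[i,4]>60: print(ce[i].round(1),st[i],*plane(d,ce[i],n,-.1755).round(4),np.median(P[L==i]@n))
# rotor: circle of collar / knob seen
E
```

```text
-0.18155283109007725
[329.3 230.8] [314 223  32  16 485] [0.5444 0.2646 0.1237] -0.1749900803280499
[379.4 231.5] [364 224  32  16 503] [0.5401 0.3213 0.1241] -0.1754523410129603
[329.3 251.7] [324 246  12  12  65] [0.5653 0.2662 0.1358] -0.18093146301080945
[380.  251.1] [373 248  15  10  67] [0.5597 0.3227 0.1355] -0.18105748459646173
[319.3 277.6] [311 276  19   5  74] [0.5913 0.2572 0.1504] -0.17502215902091595
[356.6 283.6] [347 276  21  16 319] [0.5934 0.2984 0.1536] -0.17523028917303826
[393.5 284.2] [384 277  20  16 305] [0.5905 0.3386 0.154 ] -0.17538781623913738
```

Request:
{"fn": "arm_command", "kwargs": {
  "commands": [
    [[-0.0135, 0.017, 0.0256], 0, 0],
    [[-0.0135, 0.017, 0.0256], 0, 0],
    [[-0.0135, 0.017, 0.0256], 0, 0],
    [[-0.0135, 0.017, 0.0256], 0, 0],
    [[-0.0135, 0.017, 0.0256], 0, 0],
    [[0, 0, 0], 0, 0],
    [[0, 0, 0], 0, 0],
    [[0, 0, 0], 0, 0]
  ]
}}

```text
t: 3.23
tcp_pos: [0.5853, 0.3359, 0.1787]
orientation: [0.001, -0.042, 0.999, 0.0]
wrist_force: [-1.3, -0.5, 0.1]
grip_width: 0.0003
grasp_force: 0.0
```

Request:
{"fn": "arm_command", "kwargs": {
  "commands": [
    [[0.001, 0.003, 0.01], 0, 0],
    [[0, 0, 0.009], 0, 0],
    [[-0.0005, 0, 0.0009], 0, 0],
    [[0, 0, 0], 0, 0],
    [[0, 0, 0], 0, 0]
  ]
}}

```text
t: 3.65
tcp_pos: [0.5843, 0.3396, 0.1577]
orientation: [0.0, -0.042, 0.999, 0.0]
wrist_force: [0.1, 0.7, -0.1]
grip_width: 0.0009
grasp_force: 0.0
```

Request:
{"fn": "arm_command", "kwargs": {
  "commands": [
    [[-0.0005, 0, 0.0009], 0, 0],
    [[-0.0005, 0, 0.0009], 0, 0],
    [[0, 0, 0], 0, 0]
  ]
}}

```text
t: 3.9
tcp_pos: [0.5853, 0.3399, 0.1556]
orientation: [0.0, -0.042, 0.999, 0.0]
wrist_force: [0.3, 0.3, -0.3]
grip_width: 0.0003
grasp_force: 0.0
```

Request:
{"fn": "arm_command", "kwargs": {
  "commands": [
    [[-0.0005, 0, 0.0009], 0, 0],
    [[-0.0005, 0, 0.0009], 0, 0],
    [[0, 0, 0], 0, 0]
  ]
}}

```text
t: 4.15
tcp_pos: [0.5862, 0.34, 0.1534]
orientation: [-0.0, -0.042, 0.999, -0.0]
wrist_force: [0.4, 1.2, -0.5]
grip_width: 0.0004
grasp_force: 0.0
```

Request:
{"fn": "arm_command", "kwargs": {
  "commands": [
    [[-0.0005, 0, 0.0009], 0, 0],
    [[-0.0005, 0, 0.0009], 0, 0],
    [[0, 0, 0], 0, 0]
  ]
}}

```text
t: 4.4
tcp_pos: [0.5872, 0.34, 0.1516]
orientation: [-0.0, -0.042, 0.999, -0.0]
wrist_force: [0.1, -0.1, 0.6]
grip_width: 0.0011
grasp_force: 0.0
```

Request:
{"fn": "arm_command", "kwargs": {
  "commands": [
    [[-0.0005, 0, 0.0009], 0, 0],
    [[-0.0005, 0, 0.0009], 0, 0],
    [[0, 0, 0], 0, 0]
  ]
}}

```text
t: 4.65
tcp_pos: [0.5882, 0.3401, 0.1499]
orientation: [-0.0, -0.042, 0.999, -0.0]
wrist_force: [0.8, -0.4, -0.6]
grip_width: 0.0002
grasp_force: 0.0
```

Request:
{"fn": "arm_command", "kwargs": {
  "commands": [
    [[-0.0005, 0, 0.0009], 0, 0],
    [[-0.0005, 0, 0.0009], 0, 0],
    [[0, 0, 0], 0, 0]
  ]
}}

```text
t: 4.9
tcp_pos: [0.5892, 0.3402, 0.1481]
orientation: [-0.0, -0.042, 0.999, -0.0]
wrist_force: [0.4, -0.0, -0.2]
grip_width: 0.0006
grasp_force: 0.0
```

```bash
python3 - <<'E'
from workcell import get_obs, eyes
import cv2,numpy as np
o=get_obs(); print(o["wrist_force"],o["tcp_pos"])
d=eyes.read_camera("side"); np.savez("side1.npz",**d); cv2.imwrite("pics/side1.png",cv2.resize(d["color"][250:410,120:290,::-1],None,fx=3.6,fy=3.6,interpolation=cv2.INTER_CUBIC))
E
```

```text
[ 0.38073648 -0.02760302 -0.2393207 ] [0.58918058 0.34018987 0.14805272]
```

View pics/side1.png

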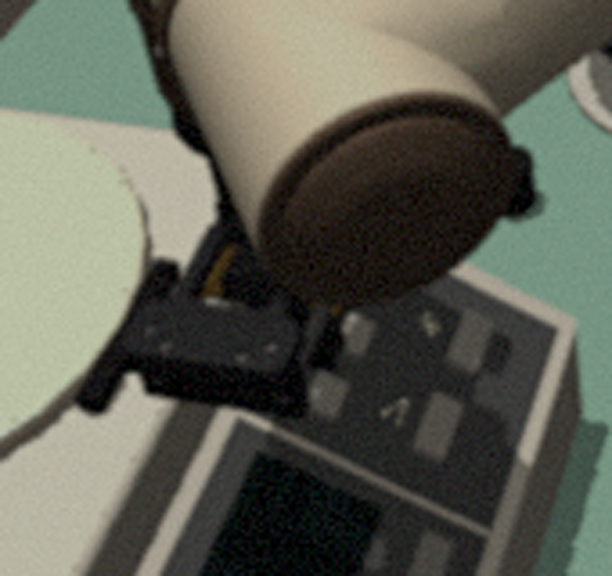

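The crop shows the temperature key at (328,393), not covered by the fingers, whose dark tip ends near (325,365). I'll compare that with where the measured TCP projects.

```bash
python3 - <<'E'
import numpy as np
from h import *
s=dict(np.load("side1.npz")); 
X=np.array([[.5892,.3402,.1481],[.591,.339,.154],[.594,.299,.154],[.5892,.3402,.1681],[.5892,.3402,.1881]])
p=proj(s,X); print(p.round(1), ((p-[120,250])*3.6).round(0).tolist())
P=cloud(s)
for v in range(336,364,2): print(v,[P[v,u].round(3).tolist() for u in (206,209,212)],s["color"][v,209])
E
```

```text
[[211.4 361.5]
 [210.3 358.8]
 [218.  341.8]
 [209.8 354.6]
 [208.1 347.5]] [[329.0, 401.0], [325.0, 392.0], [353.0, 331.0], [323.0, 376.0], [317.0, 351.0]]
336 [[0.561, 0.378, 0.271], [0.555, 0.379, 0.273], [0.554, 0.372, 0.266]] [40 42 40]
338 [[0.558, 0.384, 0.273], [0.555, 0.38, 0.27], [0.582, 0.333, 0.208]] [35 38 41]
340 [[0.556, 0.388, 0.274], [0.554, 0.383, 0.268], [0.582, 0.334, 0.203]] [33 33 31]
342 [[0.556, 0.39, 0.271], [0.58, 0.348, 0.215], [0.582, 0.336, 0.2]] [26 22 25]
344 [[0.553, 0.394, 0.272], [0.58, 0.349, 0.211], [0.581, 0.339, 0.199]] [ 9  0 12]
346 [[0.554, 0.395, 0.268], [0.581, 0.348, 0.203], [0.58, 0.342, 0.197]] [0 8 1]
348 [[0.588, 0.348, 0.196], [0.582, 0.349, 0.199], [0.577, 0.346, 0.197]] [0 0 0]
350 [[0.588, 0.35, 0.193], [0.582, 0.349, 0.194], [0.579, 0.346, 0.191]] [0 0 0]
352 [[0.605, 0.327, 0.154], [0.584, 0.349, 0.188], [0.579, 0.347, 0.186]] [35 31 33]
354 [[0.604, 0.33, 0.153], [0.597, 0.331, 0.155], [0.593, 0.328, 0.153]] [76 76 68]
356 [[0.602, 0.334, 0.152], [0.595, 0.335, 0.156], [0.59, 0.334, 0.156]] [76 74 71]
358 [[0.598, 0.341, 0.156], [0.594, 0.339, 0.155], [0.589, 0.336, 0.152]] [86 82 74]
360 [[0.596, 0.345, 0.156], [0.594, 0.34, 0.15], [0.587, 0.34, 0.153]] [85 83 75]
362 [[0.594, 0.349, 0.156], [0.591, 0.345, 0.152], [0.587, 0.342, 0.15]] [76 73 64]
```

```bash
python3 - <<'E'
import numpy as np
from h import *
from workcell import get_obs, eyes
w=dict(np.load("wrist1.npz")); P=cloud(w)
print(proj(w,[[.5249,.2481,.303],[.5249,.2481,.343]]).round(1))
for v in range(270,350,6): print(v,[P[v,u].round(3).tolist() for u in (304,312,326)])
s=dict(np.load("side1.npz")); S=cloud(s)
m=(S[...,2]>.17)&(S[...,2]<.24)&(abs(S[...,0]-.589)<.03)&(abs(S[...,1]-.34)<.04)&(s["depth"]>0)
X=S[m]; print(len(X),np.percentile(X,[1,5,50,95,99],axis=0).round(3))
E
```

```text
[[316.1 271.2]
 [316.  299.8]]
270 [[0.587, 0.24, 0.141], [0.587, 0.249, 0.141], [0.585, 0.264, 0.141]]
276 [[0.594, 0.24, 0.144], [0.59, 0.249, 0.15], [0.589, 0.264, 0.15]]
282 [[0.515, 0.241, 0.346], [0.515, 0.245, 0.343], [0.513, 0.252, 0.347]]
288 [[0.514, 0.242, 0.353], [0.515, 0.245, 0.35], [0.514, 0.252, 0.352]]
294 [[0.515, 0.242, 0.359], [0.516, 0.245, 0.356], [0.515, 0.252, 0.357]]
300 [[0.515, 0.242, 0.364], [0.515, 0.246, 0.363], [0.515, 0.252, 0.362]]
306 [[0.516, 0.242, 0.368], [0.515, 0.246, 0.37], [0.515, 0.252, 0.368]]
312 [[0.516, 0.242, 0.374], [0.515, 0.246, 0.374], [0.515, 0.251, 0.374]]
318 [[0.516, 0.243, 0.38], [0.515, 0.246, 0.38], [0.515, 0.251, 0.379]]
324 [[0.493, 0.242, 0.424], [0.493, 0.244, 0.424], [0.492, 0.248, 0.423]]
330 [[0.493, 0.242, 0.426], [0.493, 0.244, 0.426], [0.493, 0.248, 0.425]]
336 [[0.495, 0.243, 0.426], [0.494, 0.245, 0.428], [0.494, 0.248, 0.427]]
342 [[0.496, 0.243, 0.427], [0.496, 0.245, 0.426], [0.494, 0.248, 0.429]]
348 [[0.497, 0.243, 0.428], [0.497, 0.245, 0.428], [0.496, 0.248, 0.429]]
107 [[0.578 0.33  0.186]
 [0.579 0.332 0.187]
 [0.581 0.347 0.199]
 [0.588 0.353 0.229]
 [0.591 0.355 0.234]]
```

```bash
python3 - <<'E'
import numpy as np
from h import *
w=dict(np.load("scene0.npz")); P=cloud(w)
print(proj(w,[[.1634,-.6025,.1841]]).round(1))
m=np.zeros((480,640),bool); m[85:150,95:185]=1
m&=(abs(P[...,0]-.16)<.08)&(abs(P[...,1]+.6)<.1)&(P[...,2]>.1)
v,u=np.where(m)
for r in range(v.min(),v.max()+1,3):
    k=v==r; 
    if k.any(): print(r,u[k].min(),u[k].max(),P[r,u[k]].mean(0).round(3),P[r,u[k],1].min().round(3),P[r,u[k],1].max().round(3))
E
```

```text
[[148.8 150.1]]
85 122 141 [ 0.199 -0.602  0.426] -0.634 -0.575
88 120 148 [ 0.181 -0.602  0.408] -0.657 -0.563
91 120 148 [ 0.185 -0.603  0.4  ] -0.647 -0.564
94 120 143 [ 0.193 -0.61   0.395] -0.645 -0.577
97 120 143 [ 0.201 -0.609  0.389] -0.642 -0.579
100 121 170 [ 0.169 -0.591  0.364] -0.637 -0.519
103 122 170 [ 0.162 -0.581  0.35 ] -0.644 -0.516
106 114 171 [ 0.163 -0.588  0.341] -0.685 -0.51
109 109 172 [ 0.176 -0.598  0.337] -0.696 -0.504
112 109 172 [ 0.185 -0.596  0.332] -0.688 -0.502
115 109 172 [ 0.192 -0.604  0.325] -0.687 -0.503
118 109 171 [ 0.195 -0.599  0.317] -0.683 -0.51
121 110 171 [ 0.199 -0.603  0.308] -0.681 -0.51
124 113 163 [ 0.197 -0.627  0.297] -0.674 -0.544
127 114 162 [ 0.196 -0.635  0.286] -0.675 -0.546
130 125 162 [ 0.177 -0.616  0.265] -0.654 -0.547
133 127 162 [ 0.177 -0.606  0.255] -0.652 -0.549
136 128 163 [ 0.177 -0.605  0.244] -0.652 -0.548
139 129 163 [ 0.172 -0.607  0.23 ] -0.652 -0.552
142 130 132 [ 0.185 -0.647  0.227] -0.65 -0.642
```

Both views, with the fingers open and closed, put the real fingertips about 37 mm short of the reported TCP. That explains why the fingers passed the key's height without touching it. I'll allow for the offset and confirm it by contact.

Request:
{"fn": "arm_command", "kwargs": {
  "commands": [
    [[0.004, -0.001, 0.01], 0, 0],
    [[0, 0, 0.01], 0, 0],
    [[0, 0, 0.004], 0, 0],
    [[0, 0, 0], 0, 0],
    [[0, 0, 0], 0, 0]
  ]
}}

```text
t: 5.37
tcp_pos: [0.5854, 0.3388, 0.1239]
orientation: [-0.0, -0.042, 0.999, -0.0]
wrist_force: [-0.4, -0.5, 0.8]
grip_width: 0.0004
grasp_force: 0.0
```

Request:
{"fn": "arm_command", "kwargs": {
  "commands": [
    [[-0.0005, 0, 0.0009], 0, 0],
    [[-0.0005, 0, 0.0009], 0, 0],
    [[0, 0, 0], 0, 0]
  ]
}}

```text
t: 5.62
tcp_pos: [0.5866, 0.3391, 0.1227]
orientation: [0.0, -0.042, 0.999, 0.0]
wrist_force: [-1.0, -0.5, -0.5]
grip_width: 0.0005
grasp_force: 0.0
```

Request:
{"fn": "arm_command", "kwargs": {
  "commands": [
    [[-0.0005, 0, 0.0009], 0, 0],
    [[-0.0005, 0, 0.0009], 0, 0],
    [[0, 0, 0], 0, 0]
  ]
}}

```text
t: 5.87
tcp_pos: [0.5874, 0.3392, 0.1208]
orientation: [0.0, -0.042, 0.999, 0.0]
wrist_force: [0.3, 0.6, -0.0]
grip_width: 0.0003
grasp_force: 0.4
```

Request:
{"fn": "arm_command", "kwargs": {
  "commands": [
    [[-0.0005, 0, 0.0009], 0, 0],
    [[-0.0005, 0, 0.0009], 0, 0],
    [[0, 0, 0], 0, 0]
  ]
}}

```text
t: 6.12
tcp_pos: [0.5884, 0.3392, 0.1192]
orientation: [0.0, -0.042, 0.999, 0.0]
wrist_force: [-1.0, 0.0, 2.9]
grip_width: 0.0002
grasp_force: 1.3
```

Request:
{"fn": "arm_command", "kwargs": {
  "commands": [
    [[-0.0005, 0, 0.0009], 0, 0],
    [[-0.0005, 0, 0.0009], 0, 0],
    [[0, 0, 0], 0, 0]
  ]
}}

```text
t: 6.37
tcp_pos: [0.5894, 0.3393, 0.1175]
orientation: [0.0, -0.042, 0.999, 0.0]
wrist_force: [-1.8, -1.1, 3.7]
grip_width: 0.0006
grasp_force: 2.1
```

Request:
{"fn": "arm_command", "kwargs": {
  "commands": [
    [[-0.0005, 0, 0.0009], 0, 0],
    [[-0.0005, 0, 0.0009], 0, 0],
    [[0, 0, 0], 0, 0]
  ]
}}

```text
t: 6.62
tcp_pos: [0.5898, 0.3393, 0.1168]
orientation: [-0.0, -0.043, 0.999, -0.0]
wrist_force: [-5.0, -0.5, 8.7]
grip_width: 0.0007
grasp_force: 4.5
```

Request:
{"fn": "arm_command", "kwargs": {
  "commands": [
    [[0, 0, 0], 0, 0],
    [[0.005, 0, -0.009], 0, 0],
    [[0, 0, -0.006], 0, 0],
    [[0, 0, 0], 0, 0],
    [[0, 0, 0], 0, 0]
  ]
}}

```text
t: 7.03
tcp_pos: [0.5854, 0.339, 0.1303]
orientation: [0.0, -0.042, 0.999, 0.0]
wrist_force: [0.4, -0.3, -0.3]
grip_width: 0.0004
grasp_force: 0.0
```

Request:
{"fn": "arm_command", "kwargs": {
  "commands": [
    [[0, -0.02, 0], 0, 0],
    [[0, -0.02, 0], 0, 0],
    [[0, 0, 0], 0, 0],
    [[0, 0, 0.006], 0, 0],
    [[0, 0, 0], 0, 0],
    [[0, 0, 0], 0, 0]
  ]
}}

```text
t: 7.53
tcp_pos: [0.5885, 0.2985, 0.1235]
orientation: [-0.001, -0.042, 0.999, -0.0]
wrist_force: [0.1, 0.6, 0.7]
grip_width: 0.0007
grasp_force: 0.0
```

Request:
{"fn": "arm_command", "kwargs": {
  "commands": [
    [[-0.0005, 0, 0.0009], 0, 0],
    [[-0.0005, 0, 0.0009], 0, 0],
    [[-0.0005, 0, 0.0009], 0, 0],
    [[-0.0005, 0, 0.0009], 0, 0],
    [[-0.0005, 0, 0.0009], 0, 0],
    [[-0.0005, 0, 0.0009], 0, 0],
    [[0, 0, 0], 0, 0]
  ]
}}

```text
t: 8.12
tcp_pos: [0.5916, 0.2996, 0.1191]
orientation: [0.0, -0.043, 0.999, 0.0]
wrist_force: [-2.5, 1.0, 2.2]
grip_width: 0.0005
grasp_force: 1.3
```

Request:
{"fn": "arm_command", "kwargs": {
  "commands": [
    [[-0.0005, 0, 0.0009], 0, 0],
    [[-0.0005, 0, 0.0009], 0, 0],
    [[-0.0005, 0, 0.0009], 0, 0],
    [[0, 0, 0], 0, 0]
  ]
}}

```text
t: 8.45
tcp_pos: [0.5929, 0.2997, 0.1171]
orientation: [-0.0, -0.043, 0.999, 0.0]
wrist_force: [-4.0, 0.4, 3.7]
grip_width: 0.0004
grasp_force: 3.1
```

Request:
{"fn": "arm_command", "kwargs": {
  "commands": [
    [[-0.0005, 0, 0.0009], 0, 0],
    [[0, 0, 0], 0, 0]
  ]
}}

```text
t: 8.62
tcp_pos: [0.593, 0.2996, 0.1168]
orientation: [-0.0, -0.043, 0.999, -0.0]
wrist_force: [-5.7, 0.6, 8.1]
grip_width: -0.0001
grasp_force: 4.8
```

Request:
{"fn": "arm_command", "kwargs": {
  "commands": [
    [[0, 0, 0], 0, 0],
    [[0.005, 0, -0.009], 0, 0],
    [[0, 0, -0.006], 0, 0],
    [[0, 0, 0], 0, 0],
    [[0, 0, 0], 0, 0]
  ]
}}

```text
t: 9.03
tcp_pos: [0.589, 0.299, 0.1305]
orientation: [0.0, -0.042, 0.999, 0.0]
wrist_force: [0.7, -0.4, -0.7]
grip_width: 0.0005
grasp_force: 0.0
```

Request:
{"fn": "arm_command", "kwargs": {
  "commands": [
    [[0.026, -0.015, 0], 0, 0],
    [[0.026, -0.015, 0], 0, 0],
    [[0, 0, 0.02], 0, 0],
    [[0, 0, 0.016], 0, 0],
    [[0, 0, 0], 0, 0],
    [[0, 0, 0], 0, 0]
  ]
}}

```text
t: 9.53
tcp_pos: [0.5391, 0.2641, 0.0933]
orientation: [-0.001, -0.042, 0.999, -0.001]
wrist_force: [0.5, 0.5, 0.0]
grip_width: 0.0005
grasp_force: 0.0
```

Request:
{"fn": "arm_command", "kwargs": {
  "commands": [
    [[-0.0005, 0, 0.0009], 0, 0],
    [[-0.0005, 0, 0.0009], 0, 0],
    [[-0.0005, 0, 0.0009], 0, 0],
    [[-0.0005, 0, 0.0009], 0, 0],
    [[-0.0005, 0, 0.0009], 0, 0],
    [[-0.0005, 0, 0.0009], 0, 0],
    [[0, 0, 0], 0, 0]
  ]
}}

```text
t: 10.12
tcp_pos: [0.5428, 0.2653, 0.0894]
orientation: [0.0, -0.043, 0.999, 0.0]
wrist_force: [-1.6, 0.7, 2.8]
grip_width: 0.0005
grasp_force: 1.4
```

Request:
{"fn": "arm_command", "kwargs": {
  "commands": [
    [[-0.0005, 0, 0.0009], 0, 0],
    [[-0.0005, 0, 0.0009], 0, 0],
    [[-0.0005, 0, 0.0009], 0, 0],
    [[0, 0, 0], 0, 0]
  ]
}}

```text
t: 10.45
tcp_pos: [0.544, 0.2653, 0.0871]
orientation: [0.0, -0.043, 0.999, 0.0]
wrist_force: [-2.0, -0.2, 5.9]
grip_width: 0.0004
grasp_force: 3.1
```

Request:
{"fn": "arm_command", "kwargs": {
  "commands": [
    [[-0.0005, 0, 0.0009], 0, 0],
    [[0, 0, 0], 0, 0]
  ]
}}

```text
t: 10.62
tcp_pos: [0.5442, 0.2653, 0.0869]
orientation: [0.0, -0.043, 0.999, 0.0]
wrist_force: [-4.6, 0.0, 10.3]
grip_width: 0.0006
grasp_force: 4.9
```

Request:
{"fn": "arm_command", "kwargs": {
  "commands": [
    [[0, 0, 0], 0, 0],
    [[0.005, 0, -0.009], 0, 0],
    [[0, 0, -0.03], 0, 0],
    [[0, 0, -0.03], 0, 0.087],
    [[0, 0, -0.03], 0, 0.087]
  ]
}}

```text
t: 11.03
tcp_pos: [0.5386, 0.2642, 0.1847]
orientation: [-0.001, -0.042, 0.999, -0.001]
wrist_force: [1.6, 0.2, -0.6]
grip_width: 0.0074
grasp_force: 0.0
```

Request:
{"fn": "arm_command", "kwargs": {
  "commands": [
    [[-0.0018, -0.0376, 0], 0, 0.087],
    [[-0.0018, -0.0376, 0], 0, 0.087],
    [[-0.0018, -0.0376, 0], 0, 0.087],
    [[-0.0018, -0.0376, 0], 0, 0.087],
    [[-0.0018, -0.0376, 0], 0, 0.087],
    [[-0.0018, -0.0376, 0], 0, 0.087],
    [[-0.0018, -0.0376, 0], 0, 0.087],
    [[-0.0018, -0.0376, 0], 0, 0.087],
    [[-0.0018, -0.0376, 0], 0, 0.087],
    [[-0.0018, -0.0376, 0], 0, 0.087]
  ]
}}

```text
t: 11.87
tcp_pos: [0.5886, -0.1101, 0.1839]
orientation: [-0.001, -0.042, 0.999, 0.0]
wrist_force: [0.1, 1.4, -0.4]
grip_width: 0.0723
grasp_force: 0.0
```

Request:
{"fn": "arm_command", "kwargs": {
  "commands": [
    [[0, 0, 0], 0, 0.087],
    [[0, 0, 0], 0, 0.087],
    [[0, 0, 0], 0, 0.087]
  ]
}}

```text
t: 12.12
tcp_pos: [0.5887, -0.1084, 0.1837]
orientation: [-0.001, -0.042, 0.999, 0.0]
wrist_force: [-0.5, 0.6, 0.2]
grip_width: 0.0855
grasp_force: 0.0
```

```bash
python3 - <<'E'
from workcell import get_obs, eyes
import cv2,numpy as np
o=get_obs(); print({k:np.round(o[k],4).tolist() for k in("joint_positions","tcp_pos","orientation","t","wrist_force","grip_width")})
d=eyes.read_camera("wrist"); cv2.imwrite("pics/wrist2.png",d["color"][:,:,::-1]); np.savez("wrist2.npz",**d)
E
```

```text
{'joint_positions': [0.0879, 0.3417, -0.061, -0.0005, -1.1694, -1.5745], 'tcp_pos': [0.5887, -0.1084, 0.1837], 'orientation': [-0.0006, -0.0419, 0.9991, 0.0002], 't': 12.1167, 'wrist_force': [-0.516, 0.5991, 0.1531], 'grip_width': 0.0855}
```

View pics/wrist2.png

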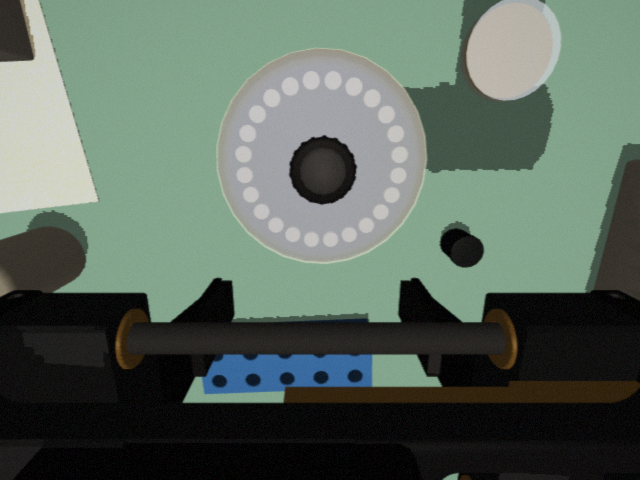

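The wrist view looks straight down on the rotor. The knob is at (323,170) and the lid circle at about (322,156). The canister at (465,250) and the tube rack are clear of the approach.

```bash
python3 - <<'E'
import numpy as np,cv2
from h import *
d=dict(np.load("wrist2.npz")); P=cloud(d); g=cv2.cvtColor(d["color"],cv2.COLOR_RGB2GRAY)
m=np.zeros_like(g); m[125:215,275:370]=g[125:215,275:370]<60
N,L,st,ce=cv2.connectedComponentsWithStats(m); j=1+np.argmax(st[1:,4]); print(st[j],ce[j])
K=(L==j); z=P[K][:,2]; print("top z",np.percentile(z,[5,25,50,75,95]).round(4))
top=K&(P[...,2]>np.percentile(z,60)-.004); print("cloud top xy",P[top].mean(0).round(4),P[top].min(0).round(4),P[top].max(0).round(4))
c=cv2.minEnclosingCircle(np.argwhere(K)[:,::-1].astype(np.float32)); print(c, plane(d,c[0],[0,0,1],.1575).round(4),plane(d,ce[j],[0,0,1],.1575).round(4))
# white dots ring on lid
m=np.zeros_like(g); m[60:255,225:420]=g[60:255,225:420]>200
N,L,st,ce=cv2.connectedComponentsWithStats(m); k=[i for i in range(1,N) if 80<st[i,4]<500]; print(len(k))
X=plane(d,ce[k],[0,0,1],.105)
A=np.c_[2*X[:,:2],np.ones(len(k))]; s=np.linalg.lstsq(A,(X[:,:2]**2).sum(1),rcond=None)[0]; print("ring centre if z=.105",s[:2].round(4))
E
```

```text
[ 290  136   66   68 3384] [322.37884161 169.77836879]
top z [0.1547 0.1558 0.1567 0.1584 0.1595]
cloud top xy [ 0.5292 -0.1094  0.158 ] [ 0.5083 -0.1306  0.1533] [ 0.5511 -0.0878  0.3833]
((322.11016845703125, 169.46609497070312), 34.00397491455078) [[ 0.5289 -0.1095  0.1575]] [[ 0.529  -0.1093  0.1575]]
0
ring centre if z=.105 [0. 0.]
```

Request:
{"fn": "arm_command", "kwargs": {
  "commands": [
    [[0.03, 0.002, 0], 0, 0.087],
    [[0.03, 0.002, 0], 0, 0.087],
    [[0, 0, 0], -0.124, 0.087],
    [[0, 0, 0], -0.124, 0.087],
    [[0, 0, 0], -0.124, 0.087],
    [[0, 0, 0], -0.124, 0.087],
    [[0, 0, 0], -0.124, 0.087],
    [[0, 0, 0], -0.124, 0.087],
    [[0, 0, 0], -0.124, 0.087],
    [[0, 0, 0], -0.124, 0.087]
  ]
}}

```text
t: 13.0
tcp_pos: [0.529, -0.1078, 0.1845]
orientation: [0.0, -0.517, 0.856, 0.0]
wrist_force: [-0.3, 0.7, -0.3]
grip_width: 0.0871
grasp_force: 0.0
```

Request:
{"fn": "arm_command", "kwargs": {
  "commands": [
    [[0, 0, 0], -0.124, 0.087],
    [[0, 0, 0], -0.124, 0.087],
    [[0, 0, 0], -0.124, 0.087],
    [[0, 0, 0], -0.124, 0.087],
    [[0, 0, 0], -0.124, 0.087],
    [[0, 0, 0], -0.124, 0.087],
    [[0, 0, 0], -0.124, 0.087],
    [[0, 0, 0], -0.124, 0.087],
    [[0, 0, 0], -0.124, 0.087],
    [[0, 0, 0], 0, 0.087]
  ]
}}

```text
t: 13.83
tcp_pos: [0.529, -0.1079, 0.1845]
orientation: [-0.0, 0.891, -0.455, -0.0]
wrist_force: [-0.2, 0.2, -0.3]
grip_width: 0.0871
grasp_force: 0.0
```

```bash
python3 - <<'E'
from workcell import get_obs
import numpy as np
from scipy.spatial.transform import Rotation as R
o=get_obs(); print({k:np.round(o[k],4).tolist() for k in("joint_positions","tcp_pos","orientation","t","wrist_force","wrist_torque","grip_width")})
q=o["orientation"]; M=R.from_quat([q[1],q[2],q[3],q[0]]).as_matrix()
print("delta tool",(M.T@(np.array([.529,-.1093,.0885])-o["tcp_pos"])).round(4))
E
```

```text
{'joint_positions': [0.0991, 0.2408, -0.2026, -0.0002, -1.1273, 0.5276], 'tcp_pos': [0.529, -0.1079, 0.1845], 'orientation': [-0.0001, 0.8906, -0.4547, -0.0], 't': 13.8333, 'wrist_force': [-0.1535, 0.2225, -0.2811], 'wrist_torque': [0.0049, 0.1315, -0.0151], 'grip_width': 0.0871}
delta tool [0.0011 0.0008 0.0959]
```

Request:
{"fn": "arm_command", "kwargs": {
  "commands": [
    [[0.001, 0.001, 0.03], 0, 0.087],
    [[0, 0, 0.03], 0, 0.087],
    [[0, 0, 0.025], 0, 0.087],
    [[0, 0, 0.008], 0, 0.087],
    [[0, 0, 0], 0, 0.087]
  ]
}}

```text
t: 14.25
tcp_pos: [0.5272, -0.1102, 0.0893]
orientation: [0.001, 0.889, -0.457, -0.002]
wrist_force: [-0.1, 0.9, 0.5]
grip_width: 0.087
grasp_force: 0.0
```

Request:
{"fn": "arm_command", "kwargs": {
  "commands": [
    [[0, 0, 0], 0, 0.04],
    [[0, 0, 0], 0, 0.04],
    [[0, 0, 0], 0, 0.04],
    [[0, 0, 0], 0, 0.04],
    [[0, 0, 0], 0, 0.04],
    [[0, 0, 0], 0, 0.04],
    [[0, 0, 0], 0, 0.04],
    [[0, 0, 0], 0, 0.04]
  ],
  "grip_force": 8
}}

```text
t: 14.92
tcp_pos: [0.531, -0.11, 0.0919]
orientation: [-0.002, 0.89, -0.457, 0.002]
wrist_force: [4.7, 5.8, -1.6]
grip_width: 0.0438
grasp_force: 6.3
```

Request:
{"fn": "arm_command", "kwargs": {
  "commands": [
    [[0, -0.0014, 0.0005], 0, 0.04],
    [[0, 0, 0], 0, 0.04],
    [[0, 0, 0], 0, 0.04]
  ]
}}

```text
t: 15.17
tcp_pos: [0.5309, -0.1099, 0.0915]
orientation: [-0.0, 0.89, -0.457, 0.001]
wrist_force: [0.8, 1.3, 3.2]
grip_width: 0.0437
grasp_force: 8.0
```

```bash
cat > st.py <<'E'
from workcell import get_obs
import numpy as np
o=get_obs(); print({k:np.round(o[k],4).tolist() for k in("joint_positions","tcp_pos","t","wrist_force","wrist_torque","grip_width","grasp_force")})
q=o["orientation"]; print("yaw",round(2*np.arctan2(q[2],q[1]),4))
E
python3 st.py
```

```text
{'joint_positions': [0.0952, 0.333, -0.329, 0.0003, -0.9071, 0.527], 'tcp_pos': [0.5309, -0.1099, 0.0915], 't': 15.1667, 'wrist_force': [0.8359, 1.3341, 3.2289], 'wrist_torque': [0.5036, -0.1423, 0.0612], 'grip_width': 0.0437, 'grasp_force': 8.0001}
yaw -0.9484
```

Request:
{"fn": "arm_command", "kwargs": {
  "commands": [
    [[0, 0, 0], -0.09, 0.04],
    [[0, 0, -0.0001], -0.09, 0.04],
    [[0, 0, 0], -0.09, 0.04],
    [[0, 0, -0.0001], -0.09, 0.04],
    [[0, 0, 0], -0.09, 0.04],
    [[0, 0, 0], 0, 0.04]
  ]
}}

```text
t: 15.67
tcp_pos: [0.5312, -0.1096, 0.0918]
orientation: [-0.001, 0.969, -0.246, 0.001]
wrist_force: [1.6, 3.6, 4.3]
grip_width: 0.0436
grasp_force: 8.0
```

Request:
{"fn": "arm_command", "kwargs": {
  "commands": [
    [[0, 0, 0], -0.05, 0.04],
    [[0, 0, 0], -0.05, 0.04],
    [[0, 0, 0], 0, 0.04]
  ]
}}

```text
t: 15.92
tcp_pos: [0.5312, -0.1096, 0.0918]
orientation: [-0.001, 0.98, -0.199, 0.001]
wrist_force: [1.7, 3.9, 5.6]
grip_width: 0.0438
grasp_force: 8.0
```

Request:
{"fn": "arm_command", "kwargs": {
  "commands": [
    [[0, 0, -0.0002], -0.05, 0.04],
    [[0, 0, 0], -0.05, 0.04],
    [[0, 0, 0], 0, 0.04]
  ]
}}

```text
t: 16.17
tcp_pos: [0.5313, -0.1095, 0.0919]
orientation: [-0.001, 0.989, -0.149, 0.001]
wrist_force: [2.5, 4.3, 4.1]
grip_width: 0.0436
grasp_force: 8.0
```

Request:
{"fn": "arm_command", "kwargs": {
  "commands": [
    [[0, 0, 0], -0.05, 0.04],
    [[0, 0, 0], -0.05, 0.04],
    [[0, 0, 0], 0, 0.04]
  ]
}}

```text
t: 16.42
tcp_pos: [0.5313, -0.1094, 0.0919]
orientation: [-0.001, 0.995, -0.1, 0.001]
wrist_force: [1.6, 5.3, 5.1]
grip_width: 0.0434
grasp_force: 8.0
```

Request:
{"fn": "arm_command", "kwargs": {
  "commands": [
    [[0.0002, -0.001, -0.0001], -0.05, 0.04],
    [[0, 0, 0], -0.05, 0.04],
    [[0, 0, 0], 0, 0.04]
  ]
}}

```text
t: 16.67
tcp_pos: [0.5313, -0.1092, 0.092]
orientation: [0.0, 0.999, -0.05, 0.001]
wrist_force: [1.8, 1.4, 4.2]
grip_width: 0.0437
grasp_force: 8.0
```

Request:
{"fn": "arm_command", "kwargs": {
  "commands": [
    [[0, 0, 0], -0.05, 0.04],
    [[0, 0, 0], -0.05, 0.04],
    [[0, 0, 0], 0, 0.04]
  ]
}}

```text
t: 16.92
tcp_pos: [0.5313, -0.1092, 0.092]
orientation: [0.0, 1.0, -0.0, 0.001]
wrist_force: [2.2, 2.9, 5.4]
grip_width: 0.0436
grasp_force: 8.0
```

Request:
{"fn": "arm_command", "kwargs": {
  "commands": [
    [[0, -0.0003, -0.0001], -0.05, 0.04],
    [[0, 0, 0], -0.05, 0.04],
    [[0, 0, 0], 0, 0.04]
  ]
}}

```text
t: 17.17
tcp_pos: [0.5312, -0.109, 0.0921]
orientation: [0.0, 0.999, 0.05, 0.001]
wrist_force: [1.7, 1.0, 5.0]
grip_width: 0.0438
grasp_force: 8.0
```

Request:
{"fn": "arm_command", "kwargs": {
  "commands": [
    [[0, 0, -0.0001], -0.05, 0.04],
    [[0, 0, 0], -0.05, 0.04],
    [[0, 0, 0], 0, 0.04]
  ]
}}

```text
t: 17.42
tcp_pos: [0.5312, -0.1089, 0.0921]
orientation: [0.0, 0.995, 0.099, 0.001]
wrist_force: [1.7, 1.8, 4.1]
grip_width: 0.0437
grasp_force: 8.0
```

Request:
{"fn": "arm_command", "kwargs": {
  "commands": [
    [[0, 0, 0], -0.05, 0.04],
    [[0, 0, 0], -0.05, 0.04],
    [[0, 0, 0], 0, 0.04]
  ]
}}

```text
t: 17.67
tcp_pos: [0.5312, -0.1088, 0.0922]
orientation: [0.0, 0.989, 0.149, 0.001]
wrist_force: [2.5, 2.5, 5.7]
grip_width: 0.0438
grasp_force: 8.0
```

Request:
{"fn": "arm_command", "kwargs": {
  "commands": [
    [[0, -0.0004, -0.0001], -0.05, 0.04],
    [[0, 0, 0], -0.05, 0.04],
    [[0, 0, 0], 0, 0.04]
  ]
}}

```text
t: 17.92
tcp_pos: [0.5312, -0.1087, 0.0923]
orientation: [0.0, 0.98, 0.198, 0.001]
wrist_force: [1.5, 1.0, 3.8]
grip_width: 0.0435
grasp_force: 8.0
```

Request:
{"fn": "arm_command", "kwargs": {
  "commands": [
    [[0, 0, 0], -0.05, 0.04],
    [[0, 0, 0], -0.05, 0.04],
    [[0, 0, 0], 0, 0.04]
  ]
}}

```text
t: 18.17
tcp_pos: [0.5311, -0.1086, 0.0923]
orientation: [0.0, 0.969, 0.247, 0.001]
wrist_force: [1.6, 2.0, 5.3]
grip_width: 0.0437
grasp_force: 8.0
```

Request:
{"fn": "arm_command", "kwargs": {
  "commands": [
    [[0, 0, -0.0001], -0.05, 0.04],
    [[0, 0, 0], -0.05, 0.04],
    [[0, 0, 0], 0, 0.04]
  ]
}}

```text
t: 18.42
tcp_pos: [0.5311, -0.1086, 0.0924]
orientation: [0.0, 0.955, 0.295, 0.001]
wrist_force: [1.6, 2.0, 5.9]
grip_width: 0.0436
grasp_force: 8.0
```

Request:
{"fn": "arm_command", "kwargs": {
  "commands": [
    [[0, 0, -0.0001], -0.05, 0.04],
    [[0, 0, 0], -0.05, 0.04],
    [[0, 0, 0], 0, 0.04]
  ]
}}

```text
t: 18.67
tcp_pos: [0.531, -0.1085, 0.0925]
orientation: [0.0, 0.94, 0.342, 0.001]
wrist_force: [1.9, 2.0, 6.2]
grip_width: 0.0438
grasp_force: 8.0
```

Request:
{"fn": "arm_command", "kwargs": {
  "commands": [
    [[0, 0, -0.0002], -0.05, 0.04],
    [[0, 0, 0], -0.05, 0.04],
    [[0, 0, 0], 0, 0.04]
  ]
}}

```text
t: 18.92
tcp_pos: [0.5309, -0.1084, 0.0925]
orientation: [0.0, 0.921, 0.389, 0.001]
wrist_force: [1.9, 2.0, 5.1]
grip_width: 0.0437
grasp_force: 8.0
```

Request:
{"fn": "arm_command", "kwargs": {
  "commands": [
    [[0, 0, -0.0001], -0.05, 0.04],
    [[0, 0, 0], -0.05, 0.04],
    [[0, 0, 0], 0, 0.04]
  ]
}}

```text
t: 19.17
tcp_pos: [0.5308, -0.1083, 0.0925]
orientation: [0.0, 0.901, 0.434, 0.001]
wrist_force: [1.7, 2.8, 5.4]
grip_width: 0.044
grasp_force: 8.0
```

Request:
{"fn": "arm_command", "kwargs": {
  "commands": [
    [[0, 0, -0.0001], -0.05, 0.04],
    [[0, 0, 0], -0.05, 0.04],
    [[0, 0, 0], 0, 0.04]
  ]
}}

```text
t: 19.42
tcp_pos: [0.5307, -0.1083, 0.0919]
orientation: [0.0, 0.878, 0.479, 0.0]
wrist_force: [3.7, 1.6, 0.9]
grip_width: 0.0438
grasp_force: 8.0
```

The drop came at about 1.9 rad: the upward force collapsed and z began to sink. I'll follow it down.

Request:
{"fn": "arm_command", "kwargs": {
  "commands": [
    [[0, 0, 0.001], 0, 0.04],
    [[0, 0, 0.001], 0, 0.04],
    [[0, 0, 0], 0, 0.04]
  ]
}}

```text
t: 19.67
tcp_pos: [0.5307, -0.1083, 0.0895]
orientation: [0.0, 0.878, 0.479, 0.0]
wrist_force: [4.9, 1.9, -1.6]
grip_width: 0.0435
grasp_force: 8.0
```

Request:
{"fn": "arm_command", "kwargs": {
  "commands": [
    [[0, 0, 0.0008], 0, 0.04],
    [[0, 0, 0], 0, 0.04],
    [[0, 0, 0], 0, 0.04]
  ]
}}

```text
t: 19.92
tcp_pos: [0.5307, -0.1083, 0.089]
orientation: [0.0, 0.878, 0.479, 0.0]
wrist_force: [4.3, 2.3, -1.2]
grip_width: 0.044
grasp_force: 8.0
```

Request:
{"fn": "arm_command", "kwargs": {
  "commands": [
    [[0, 0, 0.0005], 0, 0.04],
    [[0, 0, 0], 0, 0.04]
  ]
}}

```text
t: 20.08
tcp_pos: [0.5307, -0.1083, 0.0889]
orientation: [0.0, 0.878, 0.479, 0.0]
wrist_force: [4.0, 2.7, 0.6]
grip_width: 0.0438
grasp_force: 8.0
```

Request:
{"fn": "arm_command", "kwargs": {
  "commands": [
    [[0, 0, 0.0004], 0, 0.04],
    [[0, 0, 0], 0, 0.04]
  ]
}}

```text
t: 20.25
tcp_pos: [0.5307, -0.1083, 0.0888]
orientation: [0.0, 0.877, 0.48, 0.0]
wrist_force: [4.4, 2.5, 1.8]
grip_width: 0.0439
grasp_force: 8.0
```

```bash
python3 st.py
```

```text
{'joint_positions': [0.0982, 0.3358, -0.3325, 0.0, -0.9014, 2.4734], 'tcp_pos': [0.5307, -0.1083, 0.0888], 't': 20.25, 'wrist_force': [4.422, 2.5124, 1.7613], 'wrist_torque': [0.6981, -1.2186, 0.002], 'grip_width': 0.0439, 'grasp_force': 7.9999}
yaw 1.0008
```

Request:
{"fn": "arm_command", "kwargs": {
  "commands": [
    [[0.0008, 0.0004, 0.0001], 0.05, 0.04],
    [[0, 0, 5e-05], 0.075, 0.04],
    [[0, 0, 5e-05], 0.075, 0.04],
    [[0, 0, 5e-05], 0.1, 0.04],
    [[0, 0, 5e-05], 0.1, 0.04],
    [[0, 0, 5e-05], 0.1, 0.04]
  ]
}}

```text
t: 20.75
tcp_pos: [0.531, -0.1086, 0.0885]
orientation: [0.001, 0.969, 0.246, -0.0]
wrist_force: [3.5, -0.4, 1.9]
grip_width: 0.0438
grasp_force: 8.0
```

```bash
python3 st.py
```

```text
{'joint_positions': [0.0982, 0.3371, -0.3319, 0.0013, -0.9018, 1.9681], 'tcp_pos': [0.531, -0.1086, 0.0885], 't': 20.75, 'wrist_force': [3.4632, -0.4448, 1.9114], 'wrist_torque': [-0.2307, -1.0592, 0.0411], 'grip_width': 0.0438, 'grasp_force': 7.9933}
yaw 0.4963
```

Request:
{"fn": "arm_command", "kwargs": {
  "commands": [
    [[0.0005, 0.0003, 8e-05], 0.12, 0.04],
    [[0, 0, 8e-05], 0.12, 0.04],
    [[0, 0, 8e-05], 0.12, 0.04],
    [[0, 0, 8e-05], 0.12, 0.04],
    [[0, 0, 8e-05], 0.12, 0.04],
    [[0, 0, 8e-05], 0.12, 0.04],
    [[0, 0, 8e-05], 0.12, 0.04],
    [[0, 0, 8e-05], 0.12, 0.04],
    [[0, 0, 8e-05], 0.12, 0.04],
    [[0, 0, 8e-05], 0.12, 0.04]
  ]
}}

```text
t: 21.58
tcp_pos: [0.5309, -0.1097, 0.0877]
orientation: [0.001, 0.939, -0.345, -0.0]
wrist_force: [2.3, -4.2, 2.7]
grip_width: 0.0439
grasp_force: 8.0
```

Request:
{"fn": "arm_command", "kwargs": {
  "commands": [
    [[0.0008, 0.0003, 8e-05], 0.12, 0.04],
    [[0, 0, 8e-05], 0.12, 0.04],
    [[0, 0, 8e-05], 0.12, 0.04],
    [[0, 0, 8e-05], 0.12, 0.04],
    [[0, 0, 8e-05], 0.12, 0.04],
    [[0, 0, 8e-05], 0.12, 0.04],
    [[0, 0, 8e-05], 0.12, 0.04],
    [[0, 0, 8e-05], 0.12, 0.04],
    [[0, 0, 8e-05], 0.12, 0.04],
    [[0, 0, 8e-05], 0.12, 0.04]
  ]
}}

```text
t: 22.42
tcp_pos: [0.5297, -0.11, 0.0868]
orientation: [-0.002, -0.58, 0.815, 0.001]
wrist_force: [-0.1, -1.5, 6.1]
grip_width: 0.044
grasp_force: 8.0
```

Request:
{"fn": "arm_command", "kwargs": {
  "commands": [
    [[0, 0, 0], 0.12, 0.04],
    [[0, 0, 0], 0.12, 0.04],
    [[0, 0, 0], 0.12, 0.04],
    [[0, 0, 0], 0.12, 0.04],
    [[0, 0, 8e-05], 0.12, 0.04],
    [[0, 0, 8e-05], 0.12, 0.04],
    [[0, 0, 8e-05], 0.12, 0.04],
    [[0, 0, 8e-05], 0.12, 0.04],
    [[0, 0, 8e-05], 0.12, 0.04],
    [[0, 0, 8e-05], 0.12, 0.04]
  ]
}}

```text
t: 23.25
tcp_pos: [0.529, -0.1092, 0.0859]
orientation: [-0.003, -0.018, 1.0, -0.0]
wrist_force: [-1.4, 2.2, 3.7]
grip_width: 0.0437
grasp_force: 8.0
```

Request:
{"fn": "arm_command", "kwargs": {
  "commands": [
    [[0, 0, 5e-05], 0.12, 0.04],
    [[0, 0, 8e-05], 0.12, 0.04],
    [[0, 0, 8e-05], 0.12, 0.04],
    [[0, 0, 8e-05], 0.12, 0.04],
    [[0, 0, 8e-05], 0.12, 0.04],
    [[0, 0, 8e-05], 0.12, 0.04],
    [[0, 0, 8e-05], 0.12, 0.04],
    [[0, 0, 8e-05], 0.12, 0.04],
    [[0, 0, 8e-05], 0.12, 0.04],
    [[0, 0, 0], 0.08, 0.04]
  ]
}}

```text
t: 24.08
tcp_pos: [0.5296, -0.1082, 0.0853]
orientation: [-0.002, 0.532, 0.846, -0.001]
wrist_force: [0.4, 4.6, 4.9]
grip_width: 0.0437
grasp_force: 8.0
```

Request:
{"fn": "arm_command", "kwargs": {
  "commands": [
    [[0, 0, 0], 0, 0.04],
    [[0, 0, 0], 0, 0.04]
  ]
}}

```text
t: 24.25
tcp_pos: [0.5297, -0.1082, 0.0853]
orientation: [-0.002, 0.531, 0.848, -0.001]
wrist_force: [-0.5, 5.5, 5.3]
grip_width: 0.044
grasp_force: 8.0
```

```bash
python3 st.py
```

```text
{'joint_positions': [0.0976, 0.3413, -0.334, -0.0018, -0.8998, -2.786], 'tcp_pos': [0.5297, -0.1082, 0.0853], 't': 24.25, 'wrist_force': [-0.4985, 5.5185, 5.2983], 'wrist_torque': [1.5232, 0.022, -0.0771], 'grip_width': 0.044, 'grasp_force': 7.999}
yaw 2.0229
```

Request:
{"fn": "arm_command", "kwargs": {
  "commands": [
    [[0, 0, -0.0005], 0, 0.065],
    [[0, 0, 0], 0, 0.065],
    [[0, 0, 0], 0, 0.065],
    [[0, 0, 0], 0, 0.065],
    [[0, 0, 0], 0, 0.065]
  ]
}}

```text
t: 24.67
tcp_pos: [0.5312, -0.1091, 0.0854]
orientation: [-0.001, 0.53, 0.848, -0.001]
wrist_force: [0.4, -0.2, 0.4]
grip_width: 0.0635
grasp_force: 0.0
```

Request:
{"fn": "arm_command", "kwargs": {
  "commands": [
    [[0, 0, 0], -0.12, 0.065],
    [[0, 0, 0], -0.12, 0.065],
    [[0, 0, 0], -0.12, 0.065],
    [[0, 0, 0], -0.12, 0.065],
    [[0, 0, 0], -0.12, 0.065],
    [[0, 0, 0], -0.12, 0.065],
    [[0, 0, 0], -0.12, 0.065],
    [[0, 0, 0], -0.12, 0.065],
    [[0, 0, 0], -0.12, 0.065],
    [[0, 0, 0], -0.12, 0.065]
  ]
}}

```text
t: 25.5
tcp_pos: [0.5315, -0.1089, 0.0856]
orientation: [-0.001, -0.044, 0.999, -0.0]
wrist_force: [0.2, 0.6, 0.5]
grip_width: 0.065
grasp_force: 0.0
```

Request:
{"fn": "arm_command", "kwargs": {
  "commands": [
    [[0, 0, 0], 0, 0.065],
    [[0, 0, 0], 0, 0.065]
  ]
}}

```text
t: 25.67
tcp_pos: [0.5317, -0.1089, 0.0857]
orientation: [-0.0, -0.04, 0.999, -0.0]
wrist_force: [0.5, -0.4, 0.0]
grip_width: 0.0652
grasp_force: 0.0
```

```bash
python3 st.py
```

```text
{'joint_positions': [0.0969, 0.342, -0.3321, -0.0, -0.8975, -1.5882], 'tcp_pos': [0.5317, -0.1089, 0.0857], 't': 25.6667, 'wrist_force': [0.4748, -0.3734, 0.0123], 'wrist_torque': [-0.0279, 0.0098, 0.037], 'grip_width': 0.0652, 'grasp_force': 0.0}
yaw 3.2211
```

Request:
{"fn": "arm_command", "kwargs": {
  "commands": [
    [[0.0015, 0, 0], 0, 0.05],
    [[0, 0, 0], 0, 0.047],
    [[0, 0, 0], 0, 0.04],
    [[0, 0, 0], 0, 0.04],
    [[0, 0, 0], 0, 0.04],
    [[0, 0, 0], 0, 0.04],
    [[0, 0, 0], 0, 0.04]
  ]
}}

```text
t: 26.25
tcp_pos: [0.5306, -0.109, 0.086]
orientation: [-0.0, -0.041, 0.999, -0.0]
wrist_force: [0.8, -1.3, 0.6]
grip_width: 0.0437
grasp_force: 8.0
```

```bash
python3 st.py
```

```text
{'joint_positions': [0.097, 0.3395, -0.3353, 0.0003, -0.896, -1.5854], 'tcp_pos': [0.5306, -0.109, 0.086], 't': 26.25, 'wrist_force': [0.773, -1.3196, 0.5715], 'wrist_torque': [-0.2744, -0.0016, -0.023], 'grip_width': 0.0437, 'grasp_force': 7.9992}
yaw 3.2242
```

Request:
{"fn": "arm_command", "kwargs": {
  "commands": [
    [[0, 0, 0.0001], 0.05, 0.04],
    [[0, 0, 0.0001], 0.1, 0.04],
    [[0, 0, 7e-05], 0.12, 0.04],
    [[0, 0, 7e-05], 0.12, 0.04],
    [[0, 0, 7e-05], 0.12, 0.04],
    [[0, 0, 7e-05], 0.12, 0.04],
    [[0, 0, 7e-05], 0.12, 0.04],
    [[0, 0, 7e-05], 0.1, 0.04],
    [[0, 0, 7e-05], 0.1, 0.04],
    [[0, 0, 0], 0, 0.04]
  ]
}}

```text
t: 27.08
tcp_pos: [0.5305, -0.1092, 0.0853]
orientation: [0.0, 0.421, 0.907, -0.0]
wrist_force: [-0.9, -2.8, 1.0]
grip_width: 0.0436
grasp_force: 8.0
```

```bash
python3 st.py
```

```text
{'joint_positions': [0.0967, 0.3403, -0.3362, 0.0006, -0.8945, -2.5371], 'tcp_pos': [0.5305, -0.1092, 0.0853], 't': 27.0833, 'wrist_force': [-0.9005, -2.8317, 1.0411], 'wrist_torque': [-0.7065, 0.0477, -0.0849], 'grip_width': 0.0436, 'grasp_force': 8.0008}
yaw 2.2724
```

Request:
{"fn": "arm_command", "kwargs": {
  "commands": [
    [[0, 0, 5e-05], 0.05, 0.04],
    [[0, 0, 0], 0.05, 0.04],
    [[0, 0, 0], 0, 0.04],
    [[0, 0, 0], 0, 0.04]
  ]
}}

```text
t: 27.42
tcp_pos: [0.5304, -0.1092, 0.0853]
orientation: [-0.0, 0.464, 0.886, -0.0]
wrist_force: [-1.2, -2.2, 1.0]
grip_width: 0.0436
grasp_force: 8.0
```

```bash
python3 st.py; python3 - <<'E'
from workcell import eyes
import cv2,numpy as np
from h import *
a=dict(np.load("scene0.npz")); d=eyes.read_camera("scene"); cv2.imwrite("pics/scene_end.png",d["color"][:,:,::-1])
E
```

```text
{'joint_positions': [0.0968, 0.3404, -0.3363, 0.0005, -0.8944, -2.6324], 'tcp_pos': [0.5304, -0.1092, 0.0853], 't': 27.4167, 'wrist_force': [-1.2464, -2.2365, 0.9513], 'wrist_torque': [-0.9774, 0.1944, -0.0207], 'grip_width': 0.0436, 'grasp_force': 7.999}
yaw 2.1771
```

View pics/scene_end.png

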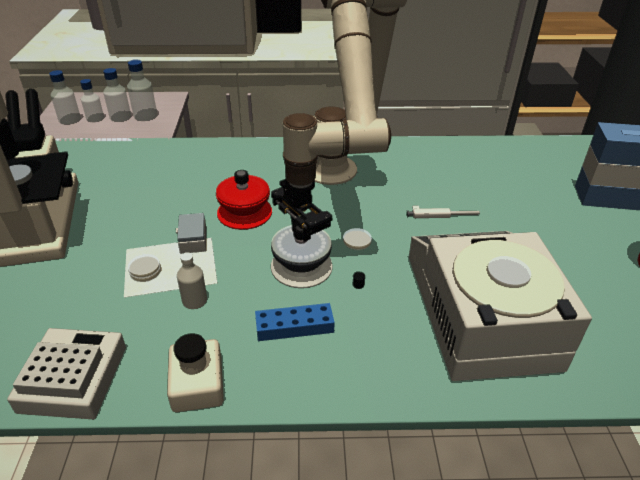

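The final view shows the gripper on the dark rotor's knob at (303,235). The dishes, canister, rack, pipette, bottle and tip box look unmoved. The z readings fit one full turn with no slip, so I'm handing in.

```bash
python3 -c "
from workcell import ticket
print(ticket.hand_in())"
```

```text
the job is handed in; nothing more can be done
None
```

I pressed the temperature, down and fast-cool keys fully, in that order, and each came back up. I then turned the lid screw back about 1.9 rad to its drop and forward 6.31 rad (about one full turn), and handed in at about 27 s, still gripping the knob; no verdict was shown.

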